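Open the screw jar in the ultrasonic cleaner

TASK

The wash is over and the tank is drained: lift the steel lid off the ultrasonic cleaner by its knob and lay it flat, knob up, on a clear patch of bench, without dropping it. Then unscrew the tight orange cap from its glass jar, which the cleaner's rack keeps from turning: turn it anticlockwise, stop turning as soon as the thread lets go, and do not pull the jar up out of its seat. Finish holding the cap level in the gripper, one to three centimetres clear above the mouth of its jar so that it drips back in, keep hold of it, and leave the blue-capped jar and everything else on the bench alone.

Things in the scene. Friction and masses are not known exactly. Their poses are not given: they have to be found in the camera images.
- cleaner: Bench ultrasonic cleaner, fixed, grey case 190 (its x) by 290 (its y) by 215 mm high, steel deck on top with an open tank 136 by 240 mm whose rim, 3 mm thick, stands 4 mm above the deck. Origin: centre of its underside, on the bench; front panel towards its -x, z up. The tank holds the jar rack, hidden by the lid. The bench to its right (-y) is clear as far as the drawer and carton.
- rack_mid (a point): Middle of the top of the fixed jar rack in the tank, 185 mm above the bench: a plate with three square 64 mm cells in a row along the cleaner's y, centres at -72, 0 and +72 mm. A jar stands in each outer cell on the tank floor, 131 mm above the bench; the middle cell is empty. A cell braces its jar: it can turn about 4 degrees each way before its corners bear.
- lid: Loose domed steel lid, 166 (its x) by 270 (its y) mm, 34 mm high plus the knob, 0.3 to 0.5 kg. Origin: centre of the underside of its flange, z up: 215 mm above the bench on the deck, 0 when on the bench. It sits over the tank rim with 3 mm of play, and the jar caps stand up 24 mm into its hollow dome: raise it 35 mm or more before moving sideways.
- lid_knob (a point): Centre of the lid's black round knob, 32 mm in diameter and 22 mm tall, in the middle of the lid, 54 mm above the lid's origin, on a neck 9 mm high (dome top 34 mm, knob from 43 to 65 mm above the lid's origin).
- jar: Square clear glass jar of screws with the ORANGE cap, in one of the two outer rack cells, loose, 0.3 to 0.5 kg. Body 60 by 60 mm up to a flat shoulder 72 to 80 mm high, round neck 42 mm in diameter with three thread ramps and stops for a lug cap. Origin: centre of the underside, 131 mm above the bench, z up.
- jar_mouth (a point): Centre of the mouth of that jar, level with its lip, 104 mm above the jar's origin (235 mm above the bench).
- cap: Orange ribbed cap, 56 mm outer diameter, 20 mm tall, 65 g, three lugs inside and a springy sealing disc that makes it tight (0.3 to 0.6 N m, easing as it turns). Origin: centre of its lower edge, z up. Screwed on, the lower edge is 88 mm above the jar's origin (219 mm above the bench), the top 239 mm; fingers can reach 7 mm below the lower edge. Comes off anticlockwise seen from above.
- cap_mark (a point): Outer part of the white dash on the cap's top: on the cap's x axis, 20 mm from the middle. Angles of this axis from the jar's x axis, anticlockwise positive: -36 to -28 degrees as found; from +30 on the lugs are free and the cap lifts straight off (until then a pull lifts the jar too); at +67 the lugs hit the next stops. Rising 0 to 2 mm while turning is harmless.
- jar_blue: The other jar, just like it but with a BLUE cap of the same size, in the other outer cell; to be left alone. Origin: centre of the underside; its cap's top is 108 mm above that.
- drawer: Bystander: small-parts drawer of smoky plastic with screws, 150 (x) by 70 by 48 mm, on the bench at the right. Origin: centre of the underside.
- carton: Bystander: cardboard carton of fasteners, 75 (x) by 120 by 55 mm, on the bench at the right. Origin: centre of the underside.
- screwdriver: Bystander: red-handled screwdriver, 210 mm long along its x, lying at the left.
- wrench: Bystander: steel wrench, 190 mm long along its x, lying at the far right.
- spray: Bystander: blue and yellow spray can, 64 mm in diameter, 185 mm high, standing at the left. Origin: centre of the underside.
- paste: Bystander: closed jar of assembly paste with a black cap, 68 mm in diameter, 75 mm high, standing at the left. Origin: centre of the underside.

How it is judged:
By the outcome, as a careful person would: the job done as asked, in the order asked, and still so for the second after the job is handed in, while the arm keeps its last pose, push and grip.
It also fails if it takes over 62 s, if anything falls off the work surface, if the arm or the gripper's body presses on something with over 40 N, if the wrist force passes 120 N, or if a joint passes its speed limit or range.

ROBOT

A 6-joint arm with a two-finger parallel gripper is mounted at the origin on the work surface. World frame = base frame: x ahead of the robot, y to its left, z up, the work surface at z = 0. Lengths are in m, angles in degrees, forces in N, time in s.
With the tool pointing down it reaches from about 0.375 to 0.9 m from the base axis. Payload 3.1 kg.
Tool frame: the origin (TCP) lies on the centre line of the jaws, within the pads' length; the fingertips stand finger_overhang ahead of it and the grasp point (between the pads) lies 5 mm behind it (finger_overhang is the distance from the TCP to the fingertips, in m); z points along the fingers, y is the line along which they close (so a half turn about z gives the same grasp; the last joint's range is limited). The gripper opens to 87 mm and grips with 3 to 60 N. Pads are 19 mm wide; open, the fingers measure 117 mm over their backs; the gripper's body (75 mm by 190 mm) begins 51 mm behind the grasp point.
Start: joints at [-85.399, 30.224, 82.088, -0, 67.689, -10.227], TCP at [0.16, -0.604, 0.237] pointing down, gripper open.
Joint ranges: [-176.69, 176.69], [-43.24, 126.21], [12.49, 139.97], [-82, 262], [0, 151.66], [-163.58, 163.58]. Speed limits (degrees/s): [159.86, 159.86, 180, 180, 180, 180].

INTERFACE

Orientations are given as a 3x3 rotation matrix whose columns are the frame's x, y, z axes.
In Python, from rig import read_state, capture, calibration, hand_in, finger_overhang gives the robot as it stands.
- The arm moves only by the tool send_rows, never from a script. Its argument "plan" is a list of rows, each a list of 5 numbers: the closure in counts, from 0 (fully open) to 255 (shut), then the shift along the tool's x, y, z in m, then the turn about the tool's z in rad. A call has 1 to 20 rows; each row shifts and turns the commanded pose from where the row before left it, along the tool's axes as they then stand; what a row does not reach is not made up. A row lasts 1/12 s, in which the tool goes at most 41.7 mm and 7.16 degrees, less where a joint would pass 70% of its speed; a pose out of reach is approached as far as the arm can. A call is refused whole if a number of a shift passes 0.0417 or a number of a turn 0.125, either way. A call with a gripper value outside its range is refused whole. The fingers move at their own pace and stop on an object; the grip force is fixed at half the most. Time passes only in rows, so rows that do not move let the fingers close. It gives the time, the measured TCP pose, the force, the opening and the grip force at its end, in the units of the state.
- read_state(): the state, without advancing time (a new reading comes with each control period).
- capture(name): name is "scene" or "top" or "wrist"; returns (picture, depth): 384x512x3 uint8, blue, green, red; 384x512 float32, m along the optical axis (not along the pixel's ray), 0 where there is no reading.
- calibration(name): a dict with "fx", "fy", "cx", "cy" (pixels), "dist_coeffs" ([k1, k2, p1, p2, k3] as OpenCV has them; the pictures are not rectified), "xyz" and "rotation" of the camera in the world. Camera axes: x right, y down, z forward; pixel columns grow to the right and rows downward; lengths in m; the calibration is good to about 2 mm. A picture is of the moment at which its call begins: read the wrist's pose just before it. calibration takes no time and is no camera call; for the wrist camera it gives the pose at the moment of the call.
- hand_in(): hands the job in; it is judged then, once.
The state is a dict: "time_s": time; "joint_positions": joint angles; "qvel": joint speeds; "tau": joint torques, N m; "position": TCP position; "tcp_rot": TCP orientation; "force": force on the tool from outside, world axes, zero at the start; "moment": the same for the moment, N m; "opening": opening from 0.0 (shut) to 1.0 (fully open); "grasp_force": force on a finger pad.
Only numpy, scipy, OpenCV 4.12 (cv2) and the standard library are available. Lean on these libraries where they do the work, as an engineer would, in place of code of your own. Each camera call takes 0.05 s, during which the arm holds its last target. There are 200 camera calls.

## Working session

There is one attempt and no reset: what is moved stays moved. The work goes in short steps, Python scripts to look and compute and a tool call to move; the robot and the scene stay as the last step left them, time stands still between calls to the robot, and variables do not carry over. Pictures are saved under pics/ and viewed, at most 10 in all, crops included, and the job is handed in when it is done.

Besides the shell and the picture viewer there is one more tool, called after "Request:" as name(argument=value, ...), one argument or row to a line, values as JSON. send_rows: Moves the arm, as the interface text tells. Its arguments: {"type":"object","properties":{"plan":{"type":"array","items":{"type":"array","items":{"type":"number"}}}},"required":["plan"]}

```bash
mkdir -p pics; ls
cat > h.py <<'E'
import numpy as np, cv2
from rig import *
def px2w(cal,uv,z=None,depth=None):
    K=np.array([[cal['fx'],0,cal['cx']],[0,cal['fy'],cal['cy']],[0,0,1.]])
    p=cv2.undistortPoints(np.array(uv,float).reshape(-1,1,2),K,np.array(cal['dist_coeffs'],float)).reshape(-1,2)
    d=np.c_[p,np.ones(len(p))]
    R=np.array(cal['rotation']);t=np.array(cal['xyz']); w=d@R.T
    if depth is not None: return t+w*np.asarray(depth).reshape(-1,1)
    return t+w*((z-t[2])/w[:,2])[:,None]
def cloud(cal,D):
    v,u=np.mgrid[:D.shape[0],:D.shape[1]]
    P=px2w(cal,np.c_[u.ravel(),v.ravel()],depth=D.ravel()).reshape(*D.shape,3)
    P[D==0]=np.nan
    return P
E
python3 - <<'E'
from h import *
s=read_state();print(s,finger_overhang)
for n in('scene','top'):
    c=calibration(n);p,d=capture(n);cv2.imwrite(f'pics/{n}0.png',p);np.save(n,d);print(n,c['xyz'],np.round(c['rotation'],2).tolist())
    if n=='top':
        P=cloud(c,d);np.save('topP',P)
        z=P[...,2];m=(z>.262)&(z<.30)
        print('hi',np.nanmean(P[m],0),m.sum())
E
```

```text
pics
{'time_s': 0.0, 'joint_positions': array([-8.53983125e+01,  3.02790577e+01,  8.21547898e+01, -1.37949295e-03,
        6.76876034e+01, -1.02279298e+01]), 'qvel': array([-0.02644961,  0.04383391, -0.05527196, -0.02215063, -0.01468169,
       -0.04753944]), 'tau': array([-1.20648743e-03, -4.40054941e+01, -1.76594013e+01,  6.32567424e-02,
        5.82133967e-02, -1.57995587e-04]), 'position': array([ 0.1599258 , -0.6034876 ,  0.23557946]), 'tcp_rot': array([[ 9.66688903e-01,  2.55954151e-01, -1.92263408e-04],
       [ 2.55953978e-01, -9.66686663e-01,  2.11109640e-03],
       [ 3.54485414e-04, -2.08998404e-03, -9.99997753e-01]]), 'force': array([-0.10424912, -0.07015183, -0.23270101]), 'moment': array([-0.00087437, -0.00586064, -0.00043325]), 'grasp_force': 0.0, 'opening': 1.005895324115584} 0.014
scene [1.25479455 0.15812863 1.35839218] [[-0.2, 0.84, -0.51], [0.98, 0.18, -0.09], [0.02, -0.51, -0.86]]
top [0.48136641 0.03543987 1.56945354] [[0.02, -1.0, 0.06], [-1.0, -0.02, -0.02], [0.02, -0.06, -1.0]]
hi [0.25127347 0.02451502 0.28669735] 392
```

View pics/top0.png

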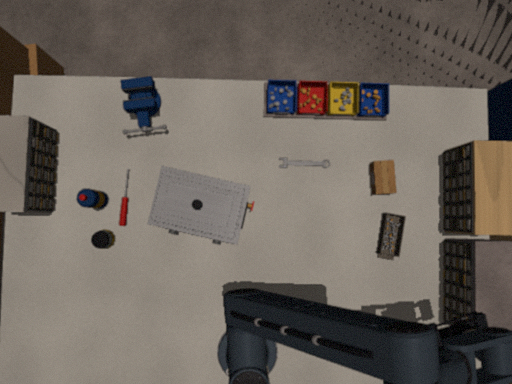

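View pics/scene0.png

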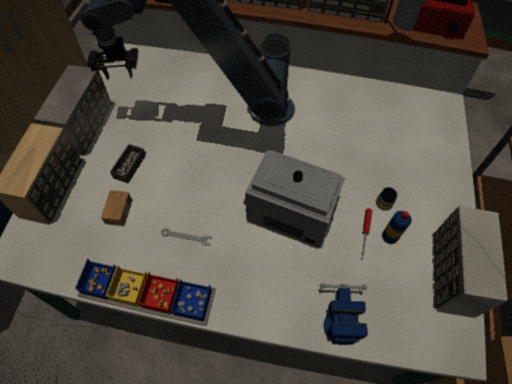

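The top view shows the lidded cleaner at (200,205) with its knob at (197,205). The bench around (312,222) is clear, between the cleaner, the wrench (305,163) and the drawer (390,235). The scene view agrees.

Run:
```python
from h import *
P=np.load('topP.npy');c=calibration('top')
print('knob by z',px2w(c,[[197,205]],z=.28), P[205,197])
z=P[...,2]
r=np.zeros(z.shape,bool); r[155:255,140:262]=1
for lo,hi in((.205,.30),(.235,.262),(.265,.30)):
    m=r&(z>lo)&(z<hi); q=P[m]; b=cv2.minAreaRect(q[:,:2].astype(np.float32)*1000); print(lo,m.sum(),q.mean(0),b)
for n,uv in dict(wr1=(280,162),wr2=(328,164),drawer=(391,236),dl=(377,250),carton=(371,178),valve=(255,206),place=(312,222)).items(): print(n,px2w(c,[uv],z=0.02).round(3),P[uv[1],uv[0]].round(3))
```

```text
knob by z [[0.51783598 0.16615413 0.28      ]] [0.51782927 0.16613007 0.28023739]
0.205 5530 [0.52083748 0.16457788 0.2428554 ] ((522.0645751953125, 167.75926208496094), (291.1410827636719, 190.96498107910156), 78.33658599853516)
0.235 4116 [0.52117894 0.16804146 0.25050421] ((521.6885986328125, 168.27561950683594), (259.5491027832031, 154.5194091796875), 78.34651947021484)
0.265 90 [0.52119302 0.16712228 0.27964737] ((521.3346557617188, 167.52737426757812), (29.631175994873047, 30.278705596923828), 17.79193878173828)
wr1 [[ 0.689 -0.105  0.02 ]] [ 0.692 -0.106  0.   ]
wr2 [[ 0.686 -0.281  0.02 ]] [ 0.689 -0.285  0.001]
drawer [[ 0.428 -0.516  0.02 ]] [ 0.428 -0.513  0.027]
dl [[ 0.377 -0.464  0.02 ]] [ 0.376 -0.467  0.012]
carton [[ 0.639 -0.441  0.02 ]] [ 0.638 -0.438  0.027]
valve [[ 0.526 -0.017  0.02 ]] [ 0.527 -0.018 -0.001]
place [[ 0.473 -0.225  0.02 ]] [ 0.473 -0.228  0.002]
```

Request:
send_rows(
  plan=[
    [0, 0, 0, -0.016, -0.111],
    [0, 0, 0, -0.016, -0.111],
    [0, 0, 0, -0.016, -0.111],
    [0, 0, 0, -0.016, -0.111],
    [0, 0, 0, -0.016, -0.111],
    [0, 0, 0, -0.016, -0.111],
    [0, 0, 0, -0.016, -0.111],
    [0, 0, 0, -0.016, -0.111],
    [0, 0, 0, -0.016, -0.111],
    [0, 0, 0, -0.016, -0.109],
    [0, 0.035, 0.0193, 0, 0],
    [0, 0.035, 0.0193, 0, 0],
    [0, 0.035, 0.0193, 0, 0],
    [0, 0.035, 0.0193, 0, 0],
    [0, 0.035, 0.0193, 0, 0],
    [0, 0.035, 0.0193, 0, 0],
    [0, 0.035, 0.0193, 0, 0],
    [0, 0.035, 0.0193, 0, 0],
    [0, 0.035, 0.0193, 0, 0],
    [0, 0.035, 0.0193, 0, 0],
  ],
)

```text
time_s: 1.77
position: [0.4206, -0.2986, 0.3962]
tcp_rot: [[0.203, 0.979, -0.0], [0.979, -0.203, 0.001], [0.0, -0.001, -1.0]]
force: [0.7, -0.4, -0.8]
opening: 1.001
grasp_force: 0.0
```

Request:
send_rows(
  plan=[
    [0, 0.034, 0, 0, 0],
    [0, 0.034, 0, 0, 0],
    [0, 0.034, 0, 0, 0],
    [0, 0.034, 0, 0, 0],
    [0, 0.034, 0, 0, 0],
    [0, 0.034, 0, 0, 0],
    [0, 0.034, 0, 0, 0],
    [0, 0.034, 0, 0, 0],
    [0, 0.034, 0, 0, 0],
    [0, 0.034, 0, 0, 0],
    [0, 0.034, 0, 0, 0],
    [0, 0.034, 0, 0, 0],
    [0, 0.034, 0, 0, 0],
    [0, 0.034, 0, 0, 0],
    [0, 0, 0.004, 0, 0],
    [0, 0, 0, 0, 0],
    [0, 0, 0, 0, 0],
  ],
)

```text
time_s: 3.18
position: [0.5199, 0.1644, 0.3959]
tcp_rot: [[0.202, 0.979, -0.002], [0.979, -0.202, -0.001], [-0.001, -0.001, -1.0]]
force: [0.4, -0.3, 0.2]
opening: 0.998
grasp_force: 0.0
```

Run:
```python
from h import *
c=calibration('wrist');p,d=capture('wrist');cv2.imwrite('pics/w1.png',p)
P=cloud(c,d);z=P[...,2]
m=(z>.262)&(z<.29)&(abs(P[...,0]-.521)<.04)&(abs(P[...,1]-.167)<.04);q=P[m]
print(m.sum(),q.mean(0),q[:,2].max(),cv2.minEnclosingCircle(q[:,:2].astype(np.float32)),read_state()['position'])
print(np.argwhere(m).mean(0),c['xyz'])
m=(z>.235)&(z<.262);q=P[m];print(cv2.minAreaRect(q[:,:2].astype(np.float32)*1000))
```

```text
1196 [0.52085029 0.17072776 0.2785493 ] 0.28164333466896496 ((0.5202545523643494, 0.1693035066127777), 0.016150087118148804) [0.51982384 0.16390777 0.39611121]
[178.7541806  257.65719064] [0.53327683 0.23076122 0.54361626]
((520.4163818359375, 169.05587768554688), (258.5976257324219, 154.84744262695312), 78.22034454345703)
```

View pics/w1.png

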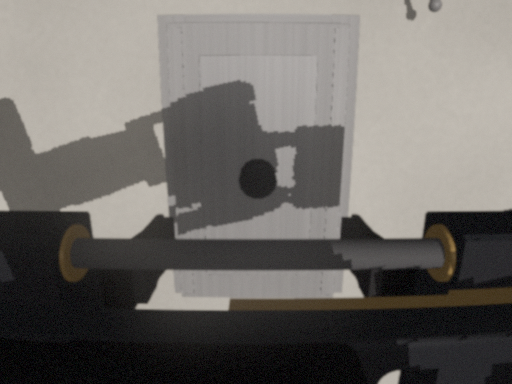

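The wrist view shows the knob at pixel (258,179), i.e. (0.520, 0.169), with its top at 0.280 as expected. I'll descend and grip.

Request:
send_rows(
  plan=[
    [0, 0.005, 0, 0.01, 0],
    [0, 0, 0, 0.018, 0],
    [0, 0, 0, 0.018, 0],
    [0, 0, 0, 0.018, 0],
    [0, 0, 0, 0.018, 0],
    [0, 0, 0, 0.018, 0],
    [0, 0, 0, 0.014, 0],
    [0, 0, 0, 0.009, 0],
    [0, 0, 0, 0.005, 0],
    [0, 0, 0, 0, 0],
    [120, 0, 0, 0, 0],
    [200, 0, 0, 0, 0],
    [255, 0, 0, 0, 0],
    [255, 0, 0, 0, 0],
    [255, 0, 0, 0, 0],
    [255, 0, 0, 0, 0],
    [255, 0, 0, 0, 0],
    [255, 0, 0, 0, 0],
  ],
)

```text
time_s: 4.73
position: [0.5212, 0.1698, 0.2686]
tcp_rot: [[0.202, 0.979, 0.0], [0.979, -0.202, 0.0], [0.0, 0.0, -1.0]]
force: [-1.0, -0.8, -0.4]
opening: 0.48
grasp_force: 0.0
```

Request:
send_rows(
  plan=[
    [255, 0, 0, 0, 0],
    [255, 0, 0, 0, 0],
    [255, 0, 0, 0, 0],
    [255, 0, 0, 0, 0],
    [255, 0, 0, 0, 0],
  ],
)

```text
time_s: 5.15
position: [0.5212, 0.1697, 0.2686]
tcp_rot: [[0.203, 0.979, -0.0], [0.979, -0.203, 0.0], [0.0, -0.0, -1.0]]
force: [-0.5, 0.7, 0.0]
opening: 0.359
grasp_force: 30.0
```

Request:
send_rows(
  plan=[
    [255, 0, 0, -0.002, 0],
    [255, 0, 0, -0.004, 0],
    [255, 0, 0, -0.006, 0],
    [255, 0, 0, -0.008, 0],
    [255, 0, 0, -0.01, 0],
    [255, 0, 0, -0.012, 0],
    [255, 0, 0, -0.012, 0],
    [255, 0, 0, -0.012, 0],
    [255, 0, 0, -0.01, 0],
    [255, 0, 0, -0.008, 0],
    [255, 0, 0, -0.004, 0],
    [255, 0, 0, 0, 0],
  ],
)

```text
time_s: 6.15
position: [0.5217, 0.1698, 0.3578]
tcp_rot: [[0.203, 0.979, 0.002], [0.979, -0.203, 0.0], [0.001, 0.002, -1.0]]
force: [0.9, -0.1, -4.2]
opening: 0.361
grasp_force: 30.0
```

Run:
```python
from h import *
c=calibration('scene');p,d=capture('scene');cv2.imwrite('pics/s2.png',cv2.resize(p[100:280,180:400],None,fx=2.5,fy=2.5))
```

```text
(no output)
```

View pics/s2.png

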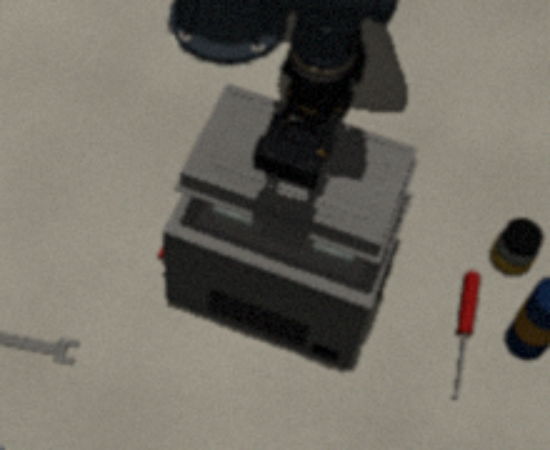

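The lid hangs level and clear of the rim. I'll carry it to the clear bench on the right.

Request:
send_rows(
  plan=[
    [255, -0.008, 0.001, -0.003, 0],
    [255, -0.016, 0.002, -0.003, 0],
    [255, -0.024, 0.002, 0, 0],
    [255, -0.029, 0.002, 0, 0],
    [255, -0.029, 0.003, 0, 0],
    [255, -0.029, 0.003, 0, 0],
    [255, -0.029, 0.003, 0, 0],
    [255, -0.029, 0.003, 0, 0],
    [255, -0.029, 0.003, 0, 0],
    [255, -0.029, 0.003, 0, 0],
    [255, -0.029, 0.003, 0, 0],
    [255, -0.029, 0.003, 0, 0],
    [255, -0.029, 0.002, 0, 0],
    [255, -0.026, 0.002, 0, 0],
    [255, -0.02, 0.001, 0, 0],
    [255, -0.014, 0, 0, 0],
    [255, -0.008, 0, 0, 0],
    [255, 0, 0, 0, 0],
    [255, 0, 0, 0, 0],
  ],
)

```text
time_s: 7.78
position: [0.474, -0.2346, 0.3622]
tcp_rot: [[0.203, 0.979, -0.001], [0.979, -0.203, 0.002], [0.001, -0.001, -1.0]]
force: [-0.5, 0.7, -3.5]
opening: 0.356
grasp_force: 30.0
```

Request:
send_rows(
  plan=[
    [255, 0, 0, 0.01, 0],
    [255, 0, 0, 0.02, 0],
    [255, 0, 0, 0.022, 0],
    [255, 0, 0, 0.022, 0],
    [255, 0, 0, 0.022, 0],
    [255, 0, 0, 0.022, 0],
    [255, 0, 0, 0.022, 0],
    [255, 0, 0, 0.022, 0],
    [255, 0, 0, 0.022, 0],
    [255, 0, 0, 0.022, 0],
    [255, 0, 0, 0.022, 0],
    [255, 0, 0, 0.022, 0],
    [255, 0, 0, 0.022, 0],
    [255, 0, 0, 0.014, 0],
    [255, 0, 0, 0.008, 0],
    [255, 0, 0, 0.005, 0],
    [255, 0, 0, 0.003, 0],
    [255, 0, 0, 0, 0],
    [255, 0, 0, 0, 0],
  ],
)

```text
time_s: 9.37
position: [0.4748, -0.2353, 0.0612]
tcp_rot: [[0.202, 0.979, 0.001], [0.979, -0.202, -0.001], [-0.001, 0.001, -1.0]]
force: [0.5, 1.2, -2.9]
opening: 0.357
grasp_force: 30.0
```

Request:
send_rows(
  plan=[
    [255, 0, 0, 0.002, 0],
    [255, 0, 0, 0.002, 0],
    [255, 0, 0, 0.001, 0],
    [255, 0, 0, 0.001, 0],
    [255, 0, 0, 0, 0],
    [255, 0, 0, 0, 0],
  ],
)

```text
time_s: 9.87
position: [0.4742, -0.2352, 0.0545]
tcp_rot: [[0.203, 0.979, -0.0], [0.979, -0.203, 0.0], [0.0, -0.0, -1.0]]
force: [-0.5, -0.1, -3.5]
opening: 0.36
grasp_force: 30.0
```

Request:
send_rows(
  plan=[
    [255, 0, 0, 0.001, 0],
    [255, 0, 0, 0.001, 0],
    [255, 0, 0, 0, 0],
    [255, 0, 0, 0, 0],
  ],
)

```text
time_s: 10.2
position: [0.4744, -0.2353, 0.0535]
tcp_rot: [[0.202, 0.979, 0.001], [0.979, -0.202, -0.0], [-0.0, 0.001, -1.0]]
force: [-1.7, 0.4, 5.2]
opening: 0.359
grasp_force: 30.0
```

Force turned positive, so the lid is seated. Releasing it.

Request:
send_rows(
  plan=[
    [180, 0, 0, 0, 0],
    [100, 0, 0, 0, 0],
    [0, 0, 0, 0, 0],
    [0, 0, 0, 0, 0],
    [0, 0, 0, 0, 0],
    [0, 0, 0, 0, 0],
    [0, 0, 0, 0, 0],
    [0, 0, 0, 0, 0],
    [0, 0, 0, 0, 0],
    [0, 0, 0, -0.01, 0],
    [0, 0, 0, -0.02, 0],
    [0, 0, 0, -0.035, 0],
    [0, 0, 0, -0.04, 0],
    [0, 0, 0, -0.04, 0],
    [0, 0, 0, -0.04, 0],
    [0, 0, 0, -0.04, 0],
    [0, 0, 0, -0.04, 0],
    [0, 0, 0, -0.04, 0],
    [0, 0, 0, -0.035, 0],
  ],
)

```text
time_s: 11.78
position: [0.4738, -0.2347, 0.3964]
tcp_rot: [[0.203, 0.979, 0.002], [0.979, -0.203, -0.002], [-0.001, 0.003, -1.0]]
force: [1.3, -0.9, 0.4]
opening: 1.001
grasp_force: 0.0
```

Run:
```python
from h import *
c=calibration('top');p,d=capture('top');P=cloud(c,d)
cv2.imwrite('pics/t2.png',cv2.resize(p[150:290,140:400],None,fx=3,fy=3))
hsv=cv2.cvtColor(p,cv2.COLOR_BGR2HSV)
print(read_state()['position'])
```

```text
[ 0.47667968 -0.2368444   0.40371005]
```

View pics/t2.png

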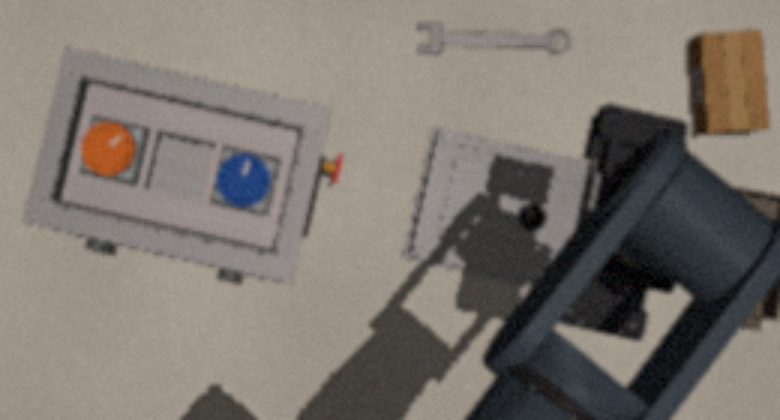

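The lid lies flat on the bench. The orange cap is at crop (108,150), which is the +y cell; blue is at (243,178). Moving above the orange cap.

Request:
send_rows(
  plan=[
    [0, 0.034, -0.0027, 0, 0],
    [0, 0.034, -0.0027, 0, 0],
    [0, 0.034, -0.0027, 0, 0],
    [0, 0.034, -0.0027, 0, 0],
    [0, 0.034, -0.0027, 0, 0],
    [0, 0.034, -0.0027, 0, 0],
    [0, 0.034, -0.0027, 0, 0],
    [0, 0.034, -0.0027, 0, 0],
    [0, 0.034, -0.0027, 0, 0],
    [0, 0.034, -0.0027, 0, 0],
    [0, 0.034, -0.0027, 0, 0],
    [0, 0.034, -0.0027, 0, 0],
    [0, 0.034, -0.0027, 0, 0],
    [0, 0.034, -0.0027, 0, 0],
    [0, 0, 0, 0, 0],
    [0, 0, 0, 0, 0],
  ],
)

```text
time_s: 13.17
position: [0.5329, 0.24, 0.3923]
tcp_rot: [[0.199, 0.98, -0.001], [0.98, -0.199, -0.001], [-0.001, -0.001, -1.0]]
force: [-0.5, -0.5, -0.1]
opening: 1.002
grasp_force: 0.0
```

```bash
cat > cap.py <<'E'
from h import *
import sys
name,zt=sys.argv[1],float(sys.argv[2])
s=read_state();c=calibration('wrist');p,d=capture('wrist');cv2.imwrite(f'pics/{name}.png',p)
P=cloud(c,d);h=cv2.cvtColor(p,cv2.COLOR_BGR2HSV)
m=cv2.inRange(h,(5,120,60),(22,255,255));m=cv2.morphologyEx(m,cv2.MORPH_OPEN,np.ones((3,3)))
n,l,st,ce=cv2.connectedComponentsWithStats(m);k=1+np.argmax(st[1:,4]);print(st[k],ce[k])
cn=max(cv2.findContours((l==k).astype('uint8'),0,1)[0],key=cv2.contourArea);hull=cv2.convexHull(cn)
M=cv2.fillConvexPoly(np.zeros_like(m),hull,1)>0
q=P[M];q=q[abs(q[:,2]-zt)<.006];print('top z',np.median(q[:,2]),'circle',cv2.minEnclosingCircle(q[:,:2].astype(np.float32)))
w=M&(h[...,1]<100)&(h[...,2]>110)
v,u=np.nonzero(w);print('dash',len(u),u.mean(),v.mean())
D=px2w(c,np.c_[u,v],z=zt)
C=np.array(cv2.minEnclosingCircle(px2w(c,hull.reshape(-1,2),z=zt)[:,:2].astype(np.float32))[0]);print('hull c',C)
D=D[:,:2]-C;D=D[np.linalg.norm(D,axis=1)<.026];print(len(D),'dash ang',np.degrees(np.arctan2(*D.mean(0)[::-1])),np.linalg.norm(D.mean(0)))
R=s['tcp_rot'];t=s['position'];print('tcp',t,'to cap in tool',R.T@(np.r_[C,zt]-t), 'yaw y',np.degrees(np.arctan2(R[1,1],R[0,1])),'j',s['joint_positions'].round(1))
E
python3 cap.py c1 .239
```

```text
[ 233  148   58   56 2449] [260.63862801 175.04164965]
top z 0.2396939986416693 circle ((0.5362381339073181, 0.23988135159015656), 0.027494380250573158)
dash 6 283.8333333333333 158.33333333333334
hull c [0.53606641 0.24002512]
0 dash ang nan nan
tcp [0.53288181 0.24000153 0.39233675] to cap in tool [0.00076324 0.00320321 0.15333447] yaw y -11.493098394397 j [13.3 19.2 75.5 -0.  85.3 24.8]cap.py:15: RuntimeWarning: Mean of empty slice.
  D=D[:,:2]-C;D=D[np.linalg.norm(D,axis=1)<.026];print(len(D),'dash ang',np.degrees(np.arctan2(*D.mean(0)[::-1])),np.linalg.norm(D.mean(0)))
  ret = um.true_divide(
```

View pics/c1.png

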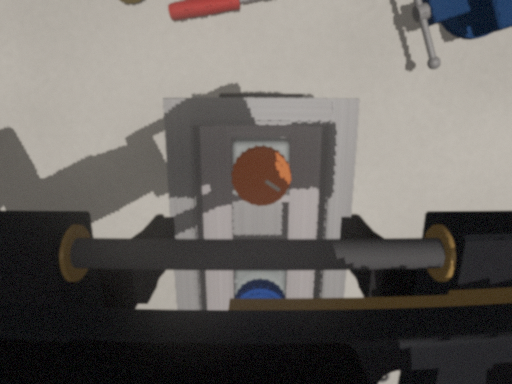

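The cap is centred at (261,176), top at 0.2397 m as expected. Its white dash is at (274,186), about -36° in the cleaner frame. Descending.

Request:
send_rows(
  plan=[
    [0, 0.001, 0.003, 0.01, 0],
    [0, 0, 0, 0.02, 0],
    [0, 0, 0, 0.02, 0],
    [0, 0, 0, 0.02, 0],
    [0, 0, 0, 0.02, 0],
    [0, 0, 0, 0.02, 0],
    [0, 0, 0, 0.018, 0],
    [0, 0, 0, 0.012, 0],
    [0, 0, 0, 0.008, 0],
    [0, 0, 0, 0.004, 0],
    [0, 0, 0, 0, 0],
    [0, 0, 0, 0, 0],
  ],
)

```text
time_s: 14.22
position: [0.5372, 0.2385, 0.241]
tcp_rot: [[0.203, 0.979, 0.001], [0.979, -0.203, 0.0], [0.0, 0.001, -1.0]]
force: [-1.0, 0.1, -0.1]
opening: 0.998
grasp_force: 0.0
```

Request:
send_rows(
  plan=[
    [0, 0.001, -0.001, 0.006, 0],
    [0, 0, 0, 0.005, 0],
    [0, 0, 0, 0, 0],
    [255, 0, 0, 0, 0],
    [255, 0, 0, 0, 0],
    [255, 0, 0, 0, 0],
    [255, 0, 0, 0, 0],
    [255, 0, 0, 0, 0],
    [255, 0, 0, 0, 0],
    [255, 0, 0, 0, 0],
    [255, 0, 0, 0, 0],
    [255, 0, 0, 0, 0],
    [255, 0, 0, 0, 0],
  ],
)

```text
time_s: 15.3
position: [0.5363, 0.2402, 0.2297]
tcp_rot: [[0.203, 0.979, 0.001], [0.979, -0.203, 0.0], [0.0, 0.001, -1.0]]
force: [0.6, 0.0, -0.0]
opening: 0.645
grasp_force: 30.0
```

```bash
cat > st.py <<'E'
from h import *
s=read_state();R=s['tcp_rot'];print(s['time_s'],s['position'].round(4),'F',s['force'].round(2),'M',s['moment'].round(3),'g',s['grasp_force'],s['opening'],'yaw',np.degrees(np.arctan2(R[1,1],R[0,1])).round(2),'tau6',s['tau'][5],'j6',s['joint_positions'][5])
E
python3 st.py
```

```text
15.3 [0.5363 0.2402 0.2297] F [ 0.62  0.01 -0.04] M [ 0.037 -0.212  0.024] g 29.99990653948771 0.6453306246313016 yaw -11.69 tau6 0.0031342166766989976 j6 24.930387231521728
```

Request:
send_rows(
  plan=[
    [255, 0, 0, 0, -0.04],
    [255, 0, 0, 0, -0.05],
    [255, 0, 0, 0, -0.05],
    [255, 0, 0, 0, -0.05],
    [255, 0, 0, 0, -0.05],
  ],
)

```text
time_s: 15.72
position: [0.5358, 0.2403, 0.2297]
tcp_rot: [[-0.037, 0.999, -0.0], [0.999, 0.037, 0.001], [0.001, -0.0, -1.0]]
force: [0.1, 0.1, 0.8]
opening: 0.642
grasp_force: 30.0
```

```bash
python3 st.py
```

```text
15.7167 [0.5358 0.2403 0.2297] F [0.07 0.13 0.79] M [-0.013 -0.1   -0.317] g 30.00152929995238 0.6423964602711976 yaw 2.12 tau6 0.06909933406859636 j6 11.102214049970147
```

Request:
send_rows(
  plan=[
    [255, 0, 0, 0, -0.05],
    [255, 0, 0, 0, -0.055],
    [255, 0, 0, 0, -0.055],
    [255, 0, 0, 0, -0.055],
    [255, 0, 0, 0, -0.055],
    [255, 0, 0, 0, -0.055],
  ],
)

```text
time_s: 16.22
position: [0.5356, 0.2403, 0.2299]
tcp_rot: [[-0.355, 0.935, -0.001], [0.935, 0.355, 0.001], [0.001, -0.001, -1.0]]
force: [-0.9, 0.2, 2.9]
opening: 0.645
grasp_force: 30.0
```

```bash
python3 st.py
```

```text
16.2167 [0.5356 0.2403 0.2299] F [-0.92  0.18  2.87] M [ 0.059  0.04  -0.218] g 30.000915207565413 0.6450487518713904 yaw 20.78 tau6 0.22389890626072884 j6 -7.551591711464098
```

Request:
send_rows(
  plan=[
    [255, 0, 0, 0, -0.055],
    [255, 0, 0, 0, -0.055],
    [255, 0, 0, 0, -0.055],
    [255, 0, 0, 0, -0.055],
    [255, 0, 0, 0, -0.055],
    [255, 0, 0, 0, -0.055],
  ],
)

```text
time_s: 16.72
position: [0.536, 0.2407, 0.2306]
tcp_rot: [[-0.639, 0.769, 0.0], [0.769, 0.639, 0.001], [0.001, 0.001, -1.0]]
force: [-1.4, 0.8, 5.9]
opening: 0.642
grasp_force: 30.0
```

```bash
python3 st.py
```

```text
16.7167 [0.536  0.2407 0.2306] F [-1.38  0.82  5.91] M [ 0.11   0.117 -0.113] g 30.002072386923828 0.6415629456648503 yaw 39.72 tau6 0.3324111085385084 j6 -26.485803260940234
```

Request:
send_rows(
  plan=[
    [255, 0, 0, -0.0003, -0.05],
    [255, 0, 0, -0.0003, -0.05],
    [255, 0, 0, -0.0003, -0.05],
    [255, 0, 0, 0, -0.05],
    [255, 0, 0, 0, 0],
    [255, 0, 0, 0, 0],
  ],
)

```text
time_s: 17.22
position: [0.5357, 0.2403, 0.2309]
tcp_rot: [[-0.777, 0.629, -0.0], [0.629, 0.777, 0.0], [0.001, -0.0, -1.0]]
force: [-2.1, -0.1, 4.1]
opening: 0.643
grasp_force: 30.0
```

```bash
python3 st.py
```

```text
17.2167 [0.5357 0.2403 0.2309] F [-2.05 -0.06  4.15] M [0.071 0.15  0.029] g 30.00067159988248 0.6433134033233372 yaw 50.99 tau6 0.0025142136291833594 j6 -37.742447719710036
```

Run:
```python
from h import *
p=cv2.imread('pics/c1.png');h=cv2.cvtColor(p,cv2.COLOR_BGR2HSV)
r=h[150:202,235:288]
yy,xx=np.mgrid[150:202,235:288]
m=((yy-175)**2+(xx-260.6)**2<26**2)&(r[...,1]<150)
v,u=yy[m],xx[m];print(len(u),u.mean(),v.mean(),list(zip(u,v))[:50])
du,dv=u-260.6,v-175.;print('angle in tool-image',np.degrees(np.arctan2(-dv.mean(),du.mean())))
```

```text
1312 260.3803353658537 178.01295731707316 [(np.int64(254), np.int64(150)), (np.int64(255), np.int64(150)), (np.int64(256), np.int64(150)), (np.int64(257), np.int64(150)), (np.int64(258), np.int64(150)), (np.int64(259), np.int64(150)), (np.int64(261), np.int64(150)), (np.int64(262), np.int64(150)), (np.int64(263), np.int64(150)), (np.int64(264), np.int64(150)), (np.int64(266), np.int64(150)), (np.int64(267), np.int64(150)), (np.int64(251), np.int64(151)), (np.int64(252), np.int64(151)), (np.int64(253), np.int64(151)), (np.int64(254), np.int64(151)), (np.int64(255), np.int64(151)), (np.int64(256), np.int64(151)), (np.int64(258), np.int64(151)), (np.int64(259), np.int64(151)), (np.int64(260), np.int64(151)), (np.int64(261), np.int64(151)), (np.int64(263), np.int64(151)), (np.int64(264), np.int64(151)), (np.int64(266), np.int64(151)), (np.int64(267), np.int64(151)), (np.int64(269), np.int64(151)), (np.int64(270), np.int64(151)), (np.int64(250), np.int64(152)), (np.int64(252), np.int64(152)), (np.int64(254), np.int64(152)), (np.int64(255), np.int64(152)), (np.int64(257), np.int64(152)), (np.int64(258), np.int64(152)), (np.int64(259), np.int64(152)), (np.int64(260), np.int64(152)), (np.int64(261), np.int64(152)), (np.int64(262), np.int64(152)), (np.int64(264), np.int64(152)), (np.int64(265), np.int64(152)), (np.int64(266), np.int64(152)), (np.int64(267), np.int64(152)), (np.int64(268), np.int64(152)), (np.int64(269), np.int64(152)), (np.int64(270), np.int64(152)), (np.int64(272), np.int64(152)), (np.int64(247), np.int64(153)), (np.int64(248), np.int64(153)), (np.int64(250), np.int64(153)), (np.int64(253), np.int64(153))]
angle in tool-image -94.1698658279084
```

Request:
send_rows(
  plan=[
    [255, 0, 0, 0, -0.04],
    [255, 0, 0, 0, -0.04],
    [255, 0, 0, 0, 0],
  ],
)

```text
time_s: 17.47
position: [0.5355, 0.2402, 0.2308]
tcp_rot: [[-0.825, 0.565, -0.001], [0.565, 0.825, 0.0], [0.001, -0.0, -1.0]]
force: [-2.4, 0.2, 5.3]
opening: 0.648
grasp_force: 30.0
```

```bash
python3 st.py
```

```text
17.4667 [0.5355 0.2402 0.2308] F [-2.44  0.22  5.29] M [0.038 0.301 0.113] g 29.999909992875473 0.6481153942796262 yaw 55.62 tau6 -0.17107440624386072 j6 -42.37523080860479
```

Run:
```python
from h import *
p=cv2.imread('pics/c1.png')[155:200,240:285].astype(float)
q=p[...,0]-cv2.GaussianBlur(p[...,0],(0,0),6)   # blue channel: white vs orange
yy,xx=np.mgrid[155:200,240:285]
m=((yy-175)**2+(xx-260.6)**2<24**2)&(q>15)
n,l,st,ce=cv2.connectedComponentsWithStats(m.astype('uint8'));k=1+np.argmax(st[1:,4])
v,u=yy[l==k],xx[l==k];print(len(u),u.mean(),v.mean())
f=cv2.fitLine(np.c_[u,v].astype(np.float32),2,0,.01,.01).ravel();print(f,np.degrees(np.arctan2(-f[1],f[0])),np.degrees(np.arctan2(-(v.mean()-175),u.mean()-260.6)))
```

```text
59 271.76271186440675 184.96610169491527
[  0.83345973   0.5525802  271.76273    184.9661    ] -33.544205 -41.75857084462198
```

Request:
send_rows(
  plan=[
    [255, 0, 0, 0, 0],
    [255, 0, 0, 0, 0],
    [255, 0, 0, 0, 0],
  ],
)

```text
time_s: 17.72
position: [0.5356, 0.2402, 0.2308]
tcp_rot: [[-0.825, 0.566, -0.001], [0.566, 0.825, 0.0], [0.001, -0.0, -1.0]]
force: [-3.1, 0.5, 5.6]
opening: 0.641
grasp_force: 30.0
```

```bash
python3 st.py
```

```text
17.7167 [0.5356 0.2402 0.2308] F [-3.05  0.5   5.64] M [ 0.022  0.303 -0.023] g 30.00070600606705 0.6407052795975089 yaw 55.55 tau6 0.04047799506224692 j6 -42.3020427467968
```

Request:
send_rows(
  plan=[
    [255, 0, 0, 0, -0.04],
    [255, 0, 0, 0, -0.04],
    [255, 0, 0, 0, -0.04],
    [255, 0, 0, 0, 0],
    [255, 0, 0, 0, 0],
  ],
)

```text
time_s: 18.13
position: [0.5355, 0.2401, 0.2307]
tcp_rot: [[-0.886, 0.463, -0.001], [0.463, 0.886, -0.0], [0.001, -0.001, -1.0]]
force: [-3.4, 0.1, 5.5]
opening: 0.642
grasp_force: 30.0
```

```bash
python3 st.py
```

```text
18.1333 [0.5355 0.2401 0.2307] F [-3.39  0.12  5.49] M [0.003 0.32  0.052] g 30.000805248455436 0.6416013028388055 yaw 62.43 tau6 0.0327434332575649 j6 -49.18498085387275
```

Request:
send_rows(
  plan=[
    [255, 0, 0, -0.001, 0],
    [255, 0, 0, -0.001, 0],
    [255, 0, 0, 0, 0],
    [255, 0, 0, 0, 0],
  ],
)

```text
time_s: 18.47
position: [0.5355, 0.24, 0.2318]
tcp_rot: [[-0.887, 0.462, -0.002], [0.462, 0.887, -0.0], [0.001, -0.001, -1.0]]
force: [-1.5, -0.1, -0.8]
opening: 0.644
grasp_force: 30.0
```

```bash
python3 st.py
```

```text
18.4667 [0.5355 0.24   0.2318] F [-1.47 -0.14 -0.81] M [ 0.052  0.187 -0.035] g 29.999973214580677 0.6440750072071632 yaw 62.48 tau6 0.0008919489846448414 j6 -49.2414141115544
```

Request:
send_rows(
  plan=[
    [255, 0, 0, -0.001, 0],
    [255, 0, 0, 0, 0],
    [255, 0, 0, 0, 0],
  ],
)

```text
time_s: 18.72
position: [0.5358, 0.2401, 0.2332]
tcp_rot: [[-0.887, 0.462, -0.001], [0.462, 0.887, -0.0], [0.001, -0.001, -1.0]]
force: [-2.1, 0.3, -0.9]
opening: 0.641
grasp_force: 30.0
```

```bash
python3 st.py
```

```text
18.7167 [0.5358 0.2401 0.2332] F [-2.14  0.34 -0.89] M [ 0.076  0.21  -0.004] g 29.999794262366777 0.6414883835420125 yaw 62.5 tau6 -0.002325556633877568 j6 -49.26088174644723
```

Request:
send_rows(
  plan=[
    [255, 0, 0, -0.001, 0],
    [255, 0, 0, -0.001, 0],
    [255, 0, 0, 0, 0],
    [255, 0, 0, 0, 0],
  ],
)

```text
time_s: 19.05
position: [0.5361, 0.2402, 0.2357]
tcp_rot: [[-0.887, 0.462, 0.0], [0.462, 0.887, 0.0], [-0.0, 0.0, -1.0]]
force: [-0.9, -0.4, -0.2]
opening: 0.646
grasp_force: 30.0
```

```bash
python3 st.py
```

```text
19.05 [0.5361 0.2402 0.2357] F [-0.92 -0.36 -0.23] M [0.037 0.124 0.017] g 30.000012111959222 0.6459347511640651 yaw 62.51 tau6 -0.0009350116670248099 j6 -49.26684733930573
```

The wrist carries only the cap's own weight, so the cap is free. Lifting it to 2 cm above the mouth.

Request:
send_rows(
  plan=[
    [255, 0, 0, -0.002, 0],
    [255, 0, 0, -0.003, 0],
    [255, 0, 0, -0.004, 0],
    [255, 0, 0, -0.005, 0],
    [255, 0, 0, -0.005, 0],
    [255, 0, 0, -0.005, 0],
    [255, 0, 0, -0.003, 0],
    [255, 0, 0, -0.002, 0],
    [255, 0, 0, -0.001, 0],
    [255, 0, 0, 0, 0],
    [255, 0, 0, 0, 0],
    [255, 0, 0, 0, 0],
  ],
)

```text
time_s: 20.05
position: [0.5359, 0.2401, 0.2652]
tcp_rot: [[-0.887, 0.462, -0.001], [0.462, 0.887, -0.0], [0.0, -0.0, -1.0]]
force: [0.6, -0.4, -0.4]
opening: 0.644
grasp_force: 30.0
```

```bash
python3 st.py
python3 - <<'E'
from h import *
c=calibration('scene');p,d=capture('scene');cv2.imwrite('pics/s3.png',cv2.resize(p[130:250,230:360],None,fx=5,fy=5,interpolation=cv2.INTER_CUBIC))
E
```

```text
20.05 [0.5359 0.2401 0.2652] F [ 0.57 -0.44 -0.45] M [ 0.061 -0.175  0.042] g 29.99969774093188 0.6443005724046901 yaw 62.51 tau6 0.00024236513127107173 j6 -49.26528248725529
```

View pics/s3.png

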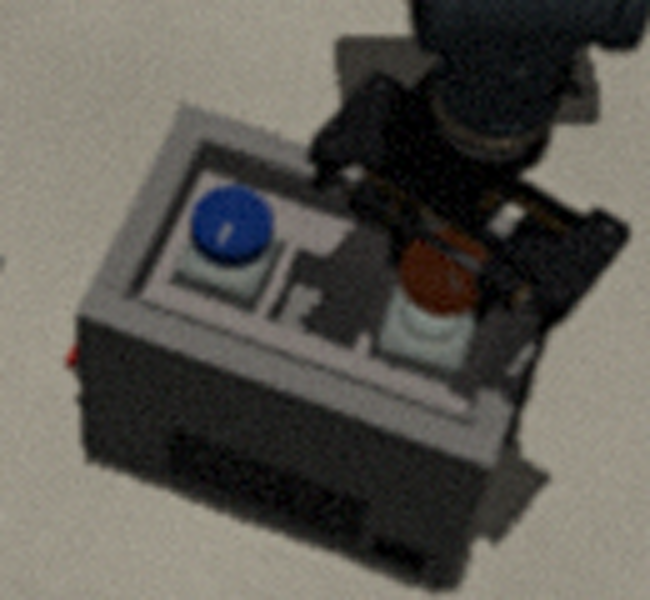

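The cap at (440,270) is held level above the seated jar, whose open mouth shows at (425,325). The blue jar at (230,225) is untouched. Handing in.

```bash
python3 -c "
from rig import *
print(hand_in())"
```

```text
the job is handed in; nothing more can be done
None
```

I handed the job in at about 20 s of the 62 s limit: the lid lies flat, knob up, on the clear bench to the right, and the unscrewed orange cap is held level about 2 cm above its jar's mouth. The jar is still in its seat and the blue-capped jar was left alone; no verdict came back from the hand-in.

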